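# Put the refilled pepper mill back together

### The arm

A 6-joint arm with a two-finger parallel gripper is mounted at the origin on a cart in front of the work surface, level with it; the furniture and walls round the work are solid. World frame = base frame: x ahead of the robot, y to its left, z up, the work surface at z = 0. Lengths are in m, angles in rad, forces in N, time in s.
With the tool pointing down it reaches from about 0.325 to 0.85 m from the base axis. Payload 15.5 kg.
Tool frame: the origin (TCP) lies midway between the tips of the shut fingers; the grasp point (between the pads) lies 19 mm behind it; z points along the fingers, y is the line along which they close (so a half turn about z gives the same grasp; the last joint's range is limited). The gripper opens to 91 mm and grips with 3 to 60 N. Pads are 32 mm wide; open, the fingers measure 118 mm over their backs; the gripper's body (76 mm by 178 mm) begins 60 mm behind the grasp point.
Start: joints at [1.234, 0.494, 1.345, -0, 1.302, -0.096], TCP at [0.149, 0.607, 0.214] pointing down, gripper open.
Joint ranges: [-2.91, 2.91], [-0.82, 2.16], [0.22, 2.67], [-1.22, 4.37], [0.12, 2.79], [-3.08, 3.08]. Speed limits (rad/s): [1.89, 1.89, 2.57, 3.01, 3.01, 3.01].

### API

Orientations are given as a unit quaternion [x, y, z, w].
In Python, from rig import get_state, grab_frame, camera_model, job_done gives the robot as it stands.
- The arm moves only by the tool creep_tool, called after "Emit:" in YAML: its name, and indented under it one key for each argument. Schema: {"type":"object","properties":{"ticks":{"type":"array","items":{"type":"object","properties":{"trans":{"type":"array","items":{"type":"number"},"minItems":3,"maxItems":3},"spin":{"type":"number"}},"additionalProperties":false},"minItems":1,"maxItems":10},"jaw":{"type":"number"},"only":{"type":"string"},"quiet":{"type":"boolean"},"lines":{"type":"string"}},"required":["ticks"],"additionalProperties":false}. ticks is a list of rows, 1 to 10 of them, each an object with the fields trans (a list: dx, dy, dz in m), spin (a turn about the tool's z in rad); a field left out counts as zero; each row is the pose to reach, as a shift and turn from the pose commanded when the call began, along the tool's axes at that moment; what a row does not reach only later rows make up. A row lasts 1/8 s, in which the tool goes at most 0.0625 m and 0.188 rad, less where a joint would pass 70% of its speed; a pose out of reach is approached as far as the arm can. jaw is the opening from 0.0 (shut) to 1.0 (fully open), set as the call begins (left out keeps the last). The fingers move at their own pace and stop on an object; the grip force is fixed at half the most. Time passes only in rows, so rows that do not move let the fingers close. The tool returns the time, the measured TCP pose, the force, the opening and the grip force at its end. only (a regular expression) keeps the lines of the reply that match it, lines (a string "A,B") keeps lines A to B, and quiet returns only ok. Input that does not fit is refused with a message, and nothing moves.
- get_state(): the state, without advancing time (a new reading comes with each control period).
- grab_frame(name): name is "scene" or "top" or "wrist"; returns (picture, depth): 420x560x3 uint8, red, green, blue; 420x560 float32, m along the optical axis (not along the pixel's ray), 0 where there is no reading.
- camera_model(name): a dict with "vertical_fov" (degrees; the focal length in pixels is half the picture's height over the tangent of half this angle, whatever the lens; pixels are square), "cx", "cy" (the principal point, pixels), "cam_to_world" (4x4, takes a point from camera to world coordinates). Camera axes: x right, y down, z forward; pixel columns grow to the right and rows downward; lengths in m; the calibration is good to about 2 mm. A picture is of the moment at which its call begins: read the wrist's pose just before it. camera_model takes no time and is no camera call; for the wrist camera it gives the pose at the moment of the call.
- job_done(): hands the job in; it is judged then, once.
The state is a dict: "time_s": time; "joints": joint angles; "joint_velocities": joint speeds; "effort": joint torques, N m; "eef_pos": TCP position; "eef_rot": TCP orientation; "wrist_force": force on the tool from outside, world axes, zero at the start; "torque": the same for the moment, N m; "finger_gap": opening from 0.0 (shut) to 1.0 (fully open); "finger_force": force on a finger pad.
Only numpy, scipy, OpenCV 4.12 (cv2) and the standard library are available. Lean on these libraries where they do the work, as an engineer would, in place of code of your own. Each camera call takes 0.05 s, during which the arm holds its last target. There are 200 camera calls.

### The job

The pepper mill has been refilled: take its head out of the glass, lower the spindle into the open mill and, pressing so lightly that the sprung burr is never pushed down onto its stop, turn the head until the square foot drops into the burr; then bring the head right down onto the mill. Give it about a quarter turn to see that it grinds and let go; leave the glass standing and do not disturb the other things.

Things in the scene. Friction and masses are not known exactly. Their poses are not given: they have to be found in the camera images.
- mill_head: Pepper mill's head, pale turned wood, with its steel spindle, parked upright in the glass: shoulder on the glass's rim, spindle hanging inside. Origin: on the axis at the underside of the shoulder; z up the axis. Shoulder 52 mm wide, 7 mm high; top of the head 59 mm above the origin. Below the origin a plug 30 mm in diameter, 14 mm long, end bevelled, then the spindle. About 0.13 kg.
- head_grip (a point): Where to grip the mill head: on its axis 26 mm above the shoulder's underside. The grip is 43 mm in diameter with straight upright sides, from 12 mm below to 12 mm above this point. Axes as the head's.
- head_foot (a point): Centre of the flat foot of the head's steel spindle, 92 mm below the shoulder's underside. The spindle is square, 12 x 12 mm, its sides parallel to the head's x and y axes.
- glass: Narrow straight clear glass, loose, 47 mm in diameter and 104 mm high, mouth 40 mm wide, in which the head is parked. Origin: centre of the underside.
- tray: White stone mill tray that does not move, 201 x 86 x 8 mm, rounded ends, long along its x. Origin: its underside, straight below the axis of the open pepper mill, which stands fast in a raised collar at one end; a white salt mill stands in a like collar at x = +115 mm of this frame.
- mill_rim (a point): Centre of the mouth of the open pepper mill (pale turned wood, 52 mm wide), in the plane of its rim, 113 mm above the worktop; z up. The upright bore is 32 mm in diameter, its edge eased. With the spindle home, the shoulder is on the rim (head's origin within 1 mm of this point). While its foot only stands on the burr, not in line, the shoulder stays 8 mm above the rim, let go.
- burr_face (a point): Centre of the burr's flat face at rest, 84 mm below the rim, under a steel funnel that narrows to a 17 mm round guide and centres the spindle. In it is a square socket 13 mm wide, 8 mm deep. Its angle is unknown, unseen, new each time and unrelated to this point's axes; the spindle fits every quarter turn, within about 0.1 rad. The burr is sprung: see burr_spring.
- burr (a joint): How far the burr has been turned since the start, rad: 0 at the start whatever its socket's angle, positive anticlockwise seen from above. Friction of 0.06 N m holds it (the foot pressing on its face does not drag it round); with the spindle in its socket it turns with the head, either way, without stops.
- salt_mill: White turned salt mill, 56 mm in diameter and 155 mm high (top 163 mm above the worktop), loose in the tray's rear collar. Bystander. Origin: centre of the underside.
- funnel: Small white funnel standing mouth down near the front edge of the worktop, 59 mm wide and 74 mm high, loose. Bystander. Origin: centre of the underside.
- teaspoon: Teaspoon lying near the front edge, 130 mm long, loose. Bystander. Origin: its middle.
- burr_spring (a joint): Height of the sprung burr in the mill, m: 0 at rest, -0.006 pressed down to its hard stop. The spring resists with about 3 N at first and 9 N at the stop; a spindle turned in line with the socket while it presses lets the smooth steel burr spring back up round its foot, so that the push falls away.
Not all that is in view belongs to the job. Leave any turquoise look-alike of the glass alone. Of the things shaped like the mill_head, the wood one is meant.

How it is judged:
By the outcome, as a careful person would: the job done as asked, in the order asked, and still so for the second after the job is handed in, with the robot touching nothing.
It also fails if it takes over 61 s, if anything falls off the work surface, if the arm or the gripper's body presses on something with over 40 N, if the wrist force passes 120 N, or if a joint passes its speed limit or range.

## Working session

There is one attempt and no reset: what is moved stays moved. The work goes in short steps, Python scripts to look and compute and a tool call to move; the robot and the scene stay as the last step left them, time stands still between calls to the robot, and variables do not carry over. Pictures are saved under pics/ and viewed, at most 10 in all, crops included, and the job is handed in when it is done.

```bash
mkdir -p pics; cat > h.py <<'E'
import numpy as np, cv2
from rig import get_state, grab_frame, camera_model
def save(n,p): cv2.imwrite('pics/'+p,cv2.cvtColor(n,cv2.COLOR_RGB2BGR))
def ray(c,u,v,H=420):
    f=H/2/np.tan(np.radians(c['vertical_fov'])/2); T=np.array(c['cam_to_world'])
    d=T[:3,:3]@np.array([(u-c['cx'])/f,(v-c['cy'])/f,1.]); return T[:3,3],d
def onplane(c,u,v,z):
    o,d=ray(c,u,v); return o+d*(z-o[2])/d[2]
def cloud(c,D):
    f=210/np.tan(np.radians(c['vertical_fov'])/2); T=np.array(c['cam_to_world'])
    v,u=np.mgrid[:420,:560]; P=np.stack([(u-c['cx'])/f*D,(v-c['cy'])/f*D,D],-1)
    return P@T[:3,:3].T+T[:3,3]
def proj(c,p):
    f=210/np.tan(np.radians(c['vertical_fov'])/2); T=np.array(c['cam_to_world'])
    q=T[:3,:3].T@(np.array(p)-T[:3,3]); return q[0]/q[2]*f+c['cx'],q[1]/q[2]*f+c['cy']
E
python3 - <<'E'
from h import *
for n in('scene','top'):
    c=camera_model(n);p,d=grab_frame(n);save(p,n+'0.png');np.savez('pics/'+n+'0.npz',p=p,d=d)
    print(n,c['vertical_fov'],c['cx'],c['cy'],np.round(c['cam_to_world'],3).tolist(),(d>0).mean())
s=get_state();print(s)
E
```

```text
scene 51.503295225743706 281.8081016982892 212.2897833552479 [[0.537, -0.643, 0.546, 0.047], [-0.844, -0.411, 0.345, -0.296], [0.003, -0.646, -0.763, 0.761], [0.0, 0.0, 0.0, 1.0]] 0.9960416666666667
top 48.13910878341744 285.19543049892525 209.55964803987845 [[0.029, -0.981, 0.19, 0.338], [-0.999, -0.033, -0.017, 0.017], [0.023, -0.19, -0.982, 1.024], [0.0, 0.0, 0.0, 1.0]] 0.9957312925170068
{'time_s': 0.1, 'joints': array([ 1.23452359e+00,  4.94129049e-01,  1.34605514e+00,  1.49192822e-05,
        1.30251656e+00, -9.55030979e-02]), 'joint_velocities': array([ 0.00019861, -0.00165897,  0.00025674,  0.00020717, -0.00011935,
        0.00045135]), 'effort': array([ 2.47375021e-03, -8.80243063e+01, -3.82545555e+01,  7.09608081e-02,
        4.85284743e-02, -1.96415419e-05]), 'eef_pos': array([0.14891213, 0.60664988, 0.21339767]), 'eef_rot': array([ 1.20096198e-01,  9.92762105e-01, -5.39647540e-04, -1.25710368e-04]), 'wrist_force': array([ 0.53950343, -0.45344279,  0.13688475]), 'torque': array([0.00856273, 0.00115984, 0.0151938 ]), 'finger_force': 0.0, 'finger_gap': 0.9998283354522105}
```

View pics/scene0.png

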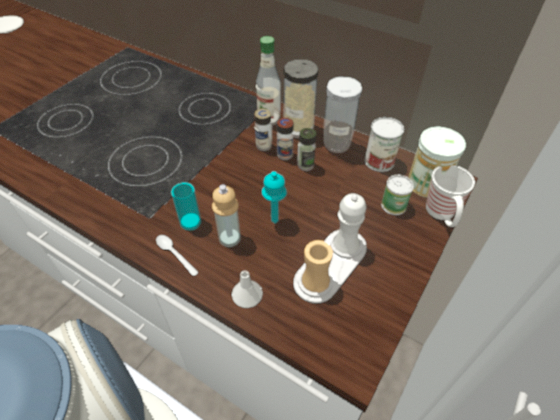

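View pics/top0.png

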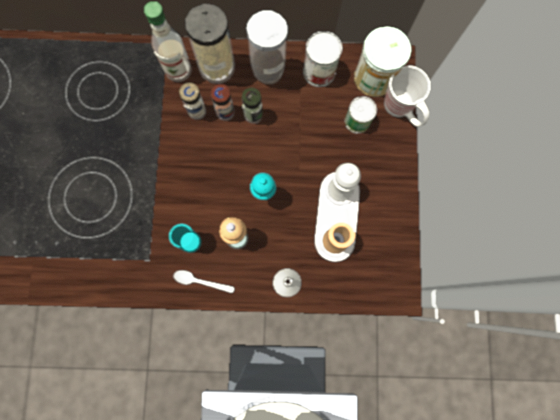

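The scene view shows the wood head in the clear glass at about (226,200), the open mill at (318,255) with the salt mill at (350,215), and turquoise look-alikes at (187,205) and (274,190). In the top view the head is at (233,230) and the mill mouth at (341,237).

```bash
python3 - <<'E'
from h import *
from scipy.optimize import least_squares
def circ(P):
    r=least_squares(lambda q:np.hypot(P[:,0]-q[0],P[:,1]-q[1])-q[2],[*P[:,:2].mean(0),.022],loss='soft_l1',f_scale=.001);return np.round(r.x,4),len(P)
for n in('scene','top'):
    c=camera_model(n);z=np.load(f'pics/{n}0.npz');p,d=z['p'],z['d'];C=cloud(c,d)
    hsv=cv2.cvtColor(p,cv2.COLOR_RGB2HSV)
    m=(hsv[...,0]>10)&(hsv[...,0]<25)&(hsv[...,1]>70)&(hsv[...,2]>120)&(C[...,2]>.02)
    k,l,st,ce=cv2.connectedComponentsWithStats(m.astype(np.uint8))
    for i in range(1,k):
        if st[i,4]<150: continue
        P=C[l==i]; print(n,st[i],np.round(np.percentile(P,[1,50,99],axis=0),3).tolist())
        if not(.25<np.median(P[:,0])<.65): continue
        for a in np.arange(.08,.20,.01):
            Q=P[(P[:,2]>a)&(P[:,2]<a+.01)]
            if len(Q)>25: print('  z',round(a,3),circ(Q),np.round(Q[:,:2].mean(0),4))
    for (u,v) in ([(225,200),(318,255)] if n=='scene' else [(233,230),(341,237)]):
        print(n,u,v,C[v,u])
    white=(hsv[...,1]<60)&(hsv[...,2]>140)&(abs(C[...,2]-.008)<.006)&(C[...,0]>.3)&(C[...,0]<.7)&(C[...,1]<.0)
    print('tray',white.sum(), cv2.minAreaRect((C[white][:,:2]*1000).astype(np.float32)) if white.sum()>5 else '')
p=np.load('pics/top0.npz')['p'];q=np.load('pics/scene0.npz')['p']
a=cv2.resize(p[180:300,190:390],(800,480),interpolation=cv2.INTER_CUBIC);save(a,'z1.png')
E
```

```text
scene [409 152  45  24 189] [[0.81, -0.237, 0.023], [0.816, -0.186, 0.1], [0.845, -0.155, 0.118]]
scene [212 187  26  29 553] [[0.442, 0.079, 0.107], [0.456, 0.093, 0.134], [0.486, 0.123, 0.152]]
  z 0.1 (array([0.4679, 0.1044, 0.025 ]), 41) [0.4564 0.0928]
  z 0.11 (array([0.4692, 0.1051, 0.023 ]), 144) [0.4578 0.095 ]
  z 0.12 (array([0.468 , 0.104 , 0.0211]), 63) [0.4555 0.0921]
  z 0.13 (array([0.4676, 0.1038, 0.0209]), 82) [0.4557 0.0928]
  z 0.14 (array([0.4671, 0.103 , 0.0163]), 202) [0.4622 0.0982]
scene [ 302  241   31   51 1194] [[0.44, -0.137, 0.023], [0.453, -0.114, 0.09], [0.488, -0.087, 0.116]]
  z 0.08 (array([ 0.463 , -0.1108,  0.02  ]), 91) [ 0.4634 -0.1112]
  z 0.09 (array([ 0.4624, -0.1114,  0.0205]), 116) [ 0.4623 -0.1108]
  z 0.1 (array([ 0.462 , -0.1114,  0.021 ]), 141) [ 0.4601 -0.1109]
  z 0.11 (array([ 0.4656, -0.1097,  0.0214]), 324) [ 0.4657 -0.1097]
scene 225 200 [0.45581082 0.08956163 0.14444685]
scene 318 255 [ 0.4819968  -0.10312617  0.0796266 ]
tray 1452 ((521.94921875, -198.84507751464844), (395.65692138671875, 354.6366271972656), 89.87431335449219)
t
[... 444 characters left out ...]
206]), 35) [0.4615 0.0979]
  z 0.14 (array([0.4702, 0.1031, 0.016 ]), 269) [0.4692 0.1021]
top [332 225  19  19 187] [[0.452, -0.127, 0.027], [0.476, -0.12, 0.107], [0.488, -0.091, 0.115]]
  z 0.1 (array([ 0.4692, -0.1098,  0.0164]), 37) [ 0.4749 -0.1161]
  z 0.11 (array([ 0.4693, -0.1096,  0.0177]), 69) [ 0.4701 -0.1076]
top [323 229  31  24 232] [[0.371, -0.131, 0.023], [0.453, -0.093, 0.047], [0.486, -0.014, 0.742]]
  z 0.11 (array([ 0.4686, -0.1096,  0.0244]), 34) [ 0.4562 -0.1042]
top 233 230 [0.46502099 0.09878943 0.15151781]
top 341 237 [ 0.47541858 -0.12086118  0.02770565]
tray 1850 ((476.5744323730469, -201.61306762695312), (402.2051086425781, 426.62127685546875), 6.288153171539307)
```

View pics/z1.png

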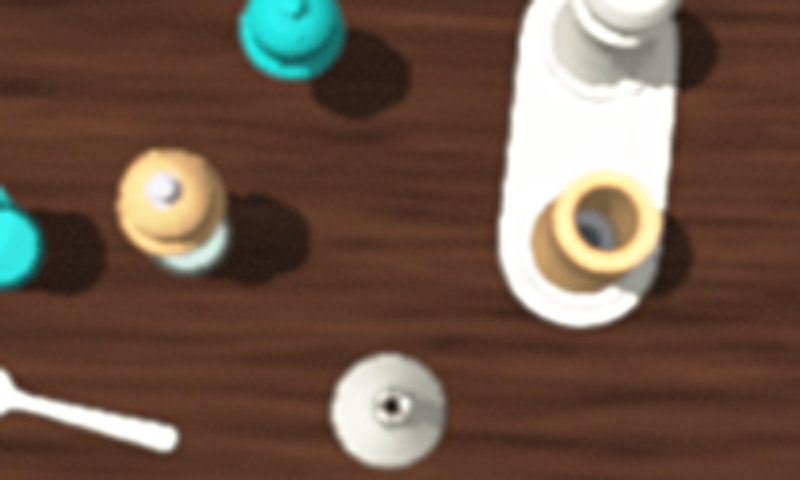

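The zoom shows the pale wood head with its steel knob at top-view pixel (231,227) and the mill mouth at about (342,236). The axes are roughly head (0.470, 0.103) and mill (0.468, -0.110). I'll move above the head now.

Emit:
creep_tool:
  ticks:
    - {"trans": [-0.215, -0.206, -0.03], "spin": 0.27}
    - {"trans": [-0.43, -0.412, -0.067], "spin": 0.54}
    - {"trans": [-0.43, -0.412, -0.067], "spin": 0.54}
    - {"trans": [-0.43, -0.412, -0.067], "spin": 0.54}
    - {"trans": [-0.43, -0.412, -0.067], "spin": 0.54}
    - {"trans": [-0.43, -0.412, -0.067], "spin": 0.54}
    - {"trans": [-0.43, -0.412, -0.067], "spin": 0.54}
    - {"trans": [-0.43, -0.412, -0.067], "spin": 0.54}
    - {"trans": [-0.43, -0.412, -0.067], "spin": 0.54}
    - {"trans": [-0.43, -0.412, -0.067], "spin": 0.54}
  jaw: 0.8

```text
time_s: 1.35
eef_pos: [0.4695, 0.1018, 0.2811]
eef_rot: [0.381, 0.924, -0.0, 0.0]
wrist_force: [-0.0, 0.1, -1.1]
finger_gap: 0.802
finger_force: 0.0
```

Emit:
creep_tool:
  ticks:
    - {}
    - {}
    - {}

```text
time_s: 1.72
eef_pos: [0.4677, 0.1051, 0.2808]
eef_rot: [0.38, 0.925, -0.0, -0.0]
wrist_force: [0.9, -0.6, -0.4]
finger_gap: 0.8
finger_force: 0.0
```

```bash
python3 - <<'E'
from h import *
c=camera_model('wrist');p,d=grab_frame('wrist');save(p,'w0.png');np.savez('pics/w0.npz',p=p,d=d,T=c['cam_to_world'])
s=get_state();print(c['vertical_fov'],c['cx'],c['cy'],np.round(c['cam_to_world'],3).tolist(),s['time_s'],s['eef_pos'],s['eef_rot'],s['joints'],s['wrist_force'])
for n in('scene','top'):
    z=np.load(f'pics/{n}0.npz');C=cloud(camera_model(n),z['d']);hsv=cv2.cvtColor(z['p'],cv2.COLOR_RGB2HSV)
    m=(abs(hsv[...,0].astype(int)-90)<8)&(hsv[...,1]>120)&(C[...,0]<.7)&(C[...,2]>.01)
    k,l,st,_=cv2.connectedComponentsWithStats(m.astype(np.uint8))
    for i in range(1,k):
        if st[i,4]>60: print(n,np.round(np.percentile(C[l==i],[2,50,98],axis=0),3).tolist())
E
```

```text
68.19105409532891 274.49924630261813 211.05357317739046 [[0.703, 0.691, 0.171, 0.419], [0.712, -0.682, -0.169, 0.152], [-0.0, 0.24, -0.971, 0.453], [0.0, 0.0, 0.0, 1.0]] 1.775 [0.46784393 0.1051306  0.28083055] [ 3.79934986e-01  9.25013177e-01 -2.62074087e-05 -1.69269741e-04] [ 9.63426777e-02  2.20127596e-01  1.58954798e+00  1.15064571e-04
  1.33224089e+00 -6.95028823e-01] [ 0.03930732 -0.48816925 -0.32070653]
scene [[0.538, 0.026, 0.018], [0.553, 0.043, 0.117], [0.573, 0.066, 0.15]]
scene [[0.432, 0.182, 0.014], [0.448, 0.193, 0.076], [0.476, 0.226, 0.105]]
top [[0.54, 0.025, 0.095], [0.556, 0.047, 0.132], [0.581, 0.07, 0.15]]
top [[0.435, 0.181, 0.013], [0.458, 0.206, 0.073], [0.479, 0.225, 0.106]]
```

View pics/w0.png

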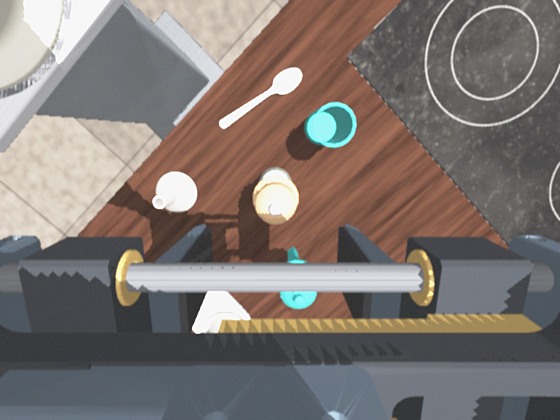

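The wrist view shows the head at (275,198), almost under the tool, with the turquoise pair at (330,125) and (297,285), clear of the fingers.

```bash
cat >> h.py <<'E'
from scipy.optimize import least_squares
def circ(P,r=None):
    f=lambda q:np.hypot(P[:,0]-q[0],P[:,1]-q[1])-(r or q[2])
    s=least_squares(f,[*P[:,:2].mean(0),.022],loss='soft_l1',f_scale=.001);return np.round(s.x,4),len(P)
E
python3 - <<'E'
from h import *
c=camera_model('wrist');z=np.load('pics/w0.npz');p,d=z['p'],z['d'];C=cloud(c,d);print(abs(z['T']-c['cam_to_world']).max())
R=np.hypot(C[...,0]-.469,C[...,1]-.104)
m=(R<.04)&(C[...,2]>.02)&(C[...,2]<.2);P=C[m]
for a in np.arange(.03,.17,.01):
    Q=P[(P[:,2]>a)&(P[:,2]<a+.01)]
    if len(Q)>10: print(round(a,3),circ(Q),np.round(Q.mean(0),4))
hsv=cv2.cvtColor(p,cv2.COLOR_RGB2HSV)
# silhouette: wood mask extents, ray-cast on the given heights
w=((hsv[...,0]>8)&(hsv[...,0]<28)&(hsv[...,1]>40)&(hsv[...,2]>170)).astype(np.uint8);w[:,:240]=0;w[:,310:]=0;w[:160]=0;w[235:]=0
w=cv2.morphologyEx(w,cv2.MORPH_OPEN,np.ones((3,3)))
cs,_=cv2.findContours(w,0,2);k=max(cs,key=cv2.contourArea);print(cv2.boundingRect(k),cv2.minEnclosingCircle(k))
for h in(.104,.111,.13,.15): print(h,proj(c,[.4695,.1035,h]))
print('TCP px',proj(c,get_state()['eef_pos']))
E
```

```text
0.00018803764063990425
0.03 (array([0.4695, 0.1033, 0.0233]), 22) [0.4548 0.1165 0.0355]
0.04 (array([0.4694, 0.1033, 0.0231]), 25) [0.4567 0.1191 0.0451]
0.05 (array([0.4697, 0.1031, 0.0235]), 27) [0.4539 0.1167 0.055 ]
0.06 (array([0.4695, 0.1033, 0.0232]), 27) [0.4538 0.1164 0.0657]
0.07 (array([0.4693, 0.1034, 0.023 ]), 28) [0.4546 0.1181 0.076 ]
0.08 (array([0.4692, 0.1035, 0.0229]), 21) [0.4533 0.1181 0.0856]
0.1 (array([0.4702, 0.103 , 0.0257]), 43) [0.4559 0.1151 0.1085]
0.11 (array([0.4709, 0.1022, 0.0239]), 316) [0.46   0.1133 0.1126]
0.12 (array([0.4701, 0.1031, 0.0212]), 34) [0.4575 0.116  0.1268]
0.13 (array([0.4701, 0.1031, 0.0212]), 63) [0.4577 0.1135 0.1361]
0.14 (array([0.4698, 0.1035, 0.0168]), 862) [0.4682 0.1048 0.1462]
0.15 (array([0.4706, 0.1027, 0.0095]), 294) [0.469  0.1044 0.1515]
0.16 (array([0.4697, 0.1034, 0.0041]), 121) [0.4695 0.1036 0.1629]
(253, 182, 35, 42) ((271.75555419921875, 203.1634521484375), 22.71270751953125)
0.104 (np.float64(275.08270127192884), np.float64(196.93817696990232))
0.111 (np.float64(275.091676719081), np.float64(198.16160514570376))
0.13 (np.float64(275.1179019132279), np.float64(201.73631745710284))
0.15 (np.float64(275.1488723635424), np.float64(205.95784769282037))
TCP px (np.float64(275.5107808767734), np.float64(251.90984969772668))
```

Emit:
creep_tool:
  ticks:
    - {"trans": [-0.003, 0, 0.05]}
    - {"trans": [-0.003, 0, 0.1]}
    - {"trans": [-0.003, 0, 0.1]}
    - {"trans": [-0.003, 0, 0.1]}
    - {"trans": [-0.003, 0, 0.1]}
  jaw: 0.8

```text
time_s: 2.4
eef_pos: [0.4716, 0.1025, 0.1828]
eef_rot: [0.38, 0.925, 0.001, 0.001]
wrist_force: [-0.2, -0.3, -0.3]
finger_gap: 0.796
finger_force: 0.0
```

```bash
python3 - <<'E'
from h import *
s=get_state();print(s['eef_pos'],s['eef_rot'])
E
```

```text
[0.47163075 0.10248425 0.18277414] [3.80400040e-01 9.24820735e-01 7.12590247e-04 1.38183302e-03]
```

Emit:
creep_tool:
  ticks:
    - {"trans": [0.001, 0, 0.035]}
    - {"trans": [0.001, 0, 0.066]}
    - {"trans": [0.001, 0, 0.066]}
    - {"trans": [0.001, 0, 0.066]}
    - {"trans": [0.001, 0, 0.066]}

```text
time_s: 3.02
eef_pos: [0.4708, 0.103, 0.1163]
eef_rot: [0.381, 0.925, 0.001, 0.001]
wrist_force: [0.9, -0.2, -0.6]
finger_gap: 0.804
finger_force: 0.0
```

Emit:
creep_tool:
  ticks:
    - {}
    - {}
    - {}
    - {}
    - {}
    - {}
  jaw: 0.3

```text
time_s: 3.78
eef_pos: [0.47, 0.1029, 0.115]
eef_rot: [0.381, 0.925, 0.0, 0.0]
wrist_force: [1.3, -0.3, 2.5]
finger_gap: 0.467
finger_force: 30.0
```

Emit:
creep_tool:
  ticks:
    - {"trans": [0, 0, -0.02]}
    - {"trans": [0, 0, -0.04]}
    - {"trans": [0, 0, -0.06]}
    - {"trans": [0, 0, -0.085]}
    - {"trans": [0, 0, -0.11]}
    - {"trans": [0, 0, -0.14]}
    - {"trans": [0, 0, -0.15]}
    - {"trans": [0, 0, -0.15]}
    - {"trans": [0, 0, -0.15]}

```text
time_s: 4.9
eef_pos: [0.4692, 0.1028, 0.2638]
eef_rot: [0.381, 0.925, -0.0, -0.001]
wrist_force: [0.3, -0.2, -1.3]
finger_gap: 0.463
finger_force: 30.0
```

```bash
python3 - <<'E'
from h import *
c=camera_model('wrist');p,d=grab_frame('wrist');save(p,'w1.png');s=get_state();print(s['eef_pos'],s['wrist_force'],proj(c,s['eef_pos']))
p,d=grab_frame('scene');save(p,'s1.png')
q=np.vstack([cv2.resize(p[130:330,120:400],(560,400))]);save(q,'s1c.png')
C=cloud(camera_model('scene'),d)
m=(np.hypot(C[...,0]-.469,C[...,1]-.104)<.035)&(C[...,2]>.02)&(C[...,2]<.105);print('glass',circ(C[m]))
E
```

```text
[0.46922225 0.10284221 0.26378524] [ 0.7141591  -0.42746306 -1.95617916] (np.float64(275.5159685411683), np.float64(251.92463598701136))
glass (array([0.466 , 0.103 , 0.0217]), 863)
```

View pics/s1c.png

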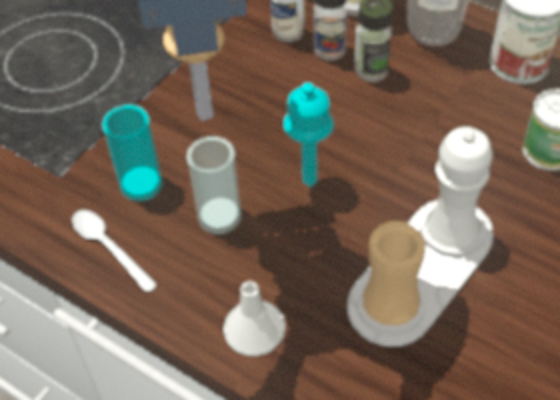

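The glass still stands at the same spot and the head hangs in the gripper with its spindle clear. Next I move beside the mill for a close wrist measurement.

Emit:
creep_tool:
  ticks:
    - {"trans": [-0.04, -0.035, 0]}
    - {"trans": [-0.09, -0.075, 0]}
    - {"trans": [-0.14, -0.115, 0]}
    - {"trans": [-0.179, -0.151, 0]}
    - {"trans": [-0.179, -0.151, 0]}
    - {"trans": [-0.179, -0.151, 0]}
    - {"trans": [-0.179, -0.151, 0]}
    - {"trans": [-0.179, -0.151, 0]}
    - {"trans": [-0.179, -0.151, 0]}

```text
time_s: 6.12
eef_pos: [0.4907, -0.1297, 0.265]
eef_rot: [0.38, 0.925, -0.0, 0.0]
wrist_force: [0.7, -0.7, -2.2]
finger_gap: 0.467
finger_force: 30.0
```

```bash
python3 - <<'E'
from h import *
s=get_state();c=camera_model('wrist');p,d=grab_frame('wrist');save(p,'w2.png');print(s['time_s'],s['eef_pos'],s['eef_rot'],s['wrist_force'],s['joints'],proj(c,s['eef_pos']),proj(c,[.468,-.11,.113]))
np.savez('pics/w2.npz',p=p,d=d,T=c['cam_to_world'])
C=cloud(c,d)
m=(np.hypot(C[...,0]-.468,C[...,1]+.11)<.035)
P=C[m]
for a,b in((.03,.05),(.05,.07),(.07,.09),(.09,.105),(.109,.116)):
    Q=P[(P[:,2]>a)&(P[:,2]<b)]
    if len(Q)>10: print(a,circ(Q),np.round(Q.mean(0),4))
z=np.load('pics/top0.npz');C=cloud(camera_model('top'),z['d']);m=(C[...,0]>.2)&(C[...,0]<.75)&(C[...,1]<-.18)&(C[...,2]>.15);print('panel',np.percentile(C[m],[0,5,50,95,100],axis=0).round(3).tolist())
E
```

```text
6.125 [ 0.49072027 -0.12974334  0.26498121] [ 3.80076261e-01  9.24955153e-01 -9.19022129e-06  4.19729235e-05] [ 0.73333965 -0.67123089 -2.15471589] [-3.76156360e-01  2.76731881e-01  1.55491901e+00 -2.02149215e-05
  1.30985807e+00 -1.16718999e+00] (np.float64(275.4591093122396), np.float64(251.87631044110833)) (np.float64(273.2152100539476), np.float64(171.06531505304633))
0.03 (array([ 0.4684, -0.1099,  0.0139]), 338) [ 0.4693 -0.1105  0.0337]
0.05 (array([ 0.4688, -0.1104,  0.0159]), 72) [ 0.4762 -0.1184  0.06  ]
0.07 (array([ 0.4688, -0.1104,  0.0158]), 86) [ 0.4762 -0.1185  0.0795]
0.09 (array([ 0.4687, -0.1102,  0.016 ]), 81) [ 0.4759 -0.1172  0.0973]
0.109 (array([ 0.4684, -0.1101,  0.0211]), 1175) [ 0.4683 -0.1098  0.1137]
panel [[0.291, -0.454, 0.15], [0.345, -0.395, 0.166], [0.542, -0.391, 0.281], [0.729, -0.389, 0.372], [0.75, -0.388, 0.402]]
```

View pics/w2.png

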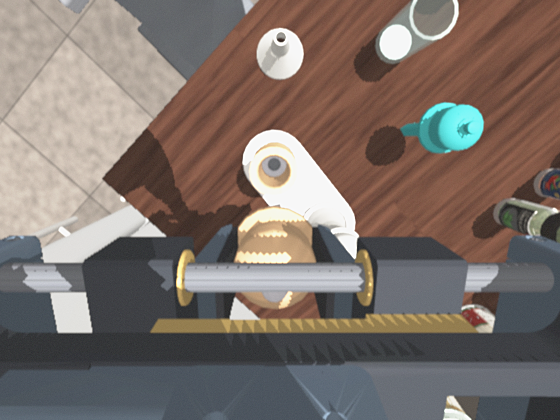

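The wrist view shows the mill mouth at (273,166) with the burr at the bottom of the bore; the fit gives an axis of (0.4687, -0.1103) and a bore radius of 16 mm, which matches the text. Aligning and lowering.

Emit:
creep_tool:
  ticks:
    - {"trans": [0.015, -0.001, 0]}
    - {"trans": [0.0293, -0.0017, 0]}
    - {"trans": [0.0293, -0.0017, 0.02]}
    - {"trans": [0.0293, -0.0017, 0.034]}
    - {"trans": [0.0293, -0.0017, 0.034]}
    - {"trans": [0.0293, -0.0017, 0.034]}
    - {"trans": [0.0293, -0.0017, 0.034]}

```text
time_s: 7.05
eef_pos: [0.469, -0.111, 0.2314]
eef_rot: [0.381, 0.925, 0.0, 0.0]
wrist_force: [0.2, -0.6, -0.9]
finger_gap: 0.465
finger_force: 30.0
```

```bash
python3 -c "
from rig import *
s=get_state();print(s['eef_pos'],s['wrist_force'],s['torque'])"
```

```text
[ 0.46899576 -0.11104944  0.2313972 ] [ 0.154969   -0.56542997 -0.92491978] [-0.06965517 -0.02120424  0.00157101]
```

Emit:
creep_tool:
  ticks:
    - {"trans": [0.0005, 0, 0.015]}
    - {"trans": [0.0005, 0, 0.03]}
    - {"trans": [0.0005, 0, 0.045]}
    - {"trans": [0.0005, 0, 0.06]}
    - {"trans": [0.0005, 0, 0.07]}
    - {"trans": [0.0005, 0, 0.08]}
    - {"trans": [0.0005, 0, 0.08]}
    - {"trans": [0.0005, 0, 0.08]}
    - {"trans": [0.0005, 0, 0.08]}

```text
time_s: 8.18
eef_pos: [0.4685, -0.1106, 0.1513]
eef_rot: [0.381, 0.925, -0.0, 0.0]
wrist_force: [0.1, 0.0, -1.5]
finger_gap: 0.466
finger_force: 30.0
```

```bash
python3 -c "
from rig import *
s=get_state();print(s['eef_pos'],s['wrist_force'],s['torque'])"
```

```text
[ 0.46854129 -0.11064679  0.15132138] [ 0.06742041  0.04018054 -1.52123602] [-0.00693424 -0.03397157 -0.01743104]
```

Emit:
creep_tool:
  ticks:
    - {"trans": [0, 0, 0.008]}
    - {"trans": [0, 0, 0.015]}
    - {"trans": [0, 0, 0.017]}
    - {"trans": [0, 0, 0.017]}
    - {"trans": [0, 0, 0.017]}
  lines: "1,4"

```text
time_s: 8.8
eef_pos: [0.4684, -0.1106, 0.134]
eef_rot: [0.381, 0.925, -0.0, 0.0]
wrist_force: [0.3, 0.0, -1.1]
```

Emit:
creep_tool:
  ticks:
    - {"trans": [0, 0, 0.001]}
    - {"trans": [0, 0, 0.0015]}
    - {"trans": [0, 0, 0.0015]}
  only: "pos|wrist"

```text
eef_pos: [0.4683, -0.1106, 0.1324]
wrist_force: [0.2, 0.7, 0.1]
```

Emit:
creep_tool:
  ticks:
    - {"trans": [0, 0, 0.001]}
    - {"trans": [0, 0, 0.001]}
    - {"trans": [0, 0, 0.001]}
  only: "pos|wrist"

```text
eef_pos: [0.4684, -0.1106, 0.1315]
wrist_force: [1.0, 0.1, 2.7]
```

```bash
python3 -c "
from rig import *
s=get_state();print(s['eef_pos'],s['wrist_force'],s['torque'])"
```

```text
[ 0.46840615 -0.1106063   0.13151038] [1.03005108 0.13936556 2.7004787 ] [-0.03522516 -0.11186564 -0.03407593]
```

Emit:
creep_tool:
  ticks:
    - {"trans": [0, 0, 0.0007]}
    - {"trans": [0, 0, 0.0007], "spin": 0.06}
    - {"trans": [0, 0, 0.0007], "spin": 0.12}
    - {"trans": [0, 0, 0.0007], "spin": 0.12}
  only: "pos|wrist"

```text
eef_pos: [0.4684, -0.1106, 0.1308]
wrist_force: [0.6, -0.6, 3.3]
```

```bash
python3 -c "
from rig import *
s=get_state();print(s['eef_pos'],s['wrist_force'],s['torque'])"
```

```text
[ 0.46839481 -0.11061372  0.13076492] [ 0.55715005 -0.639754    3.27255552] [-0.0583951  -0.05828911  0.01661724]
```

Emit:
creep_tool:
  ticks:
    - {"spin": 0.06}
    - {"spin": 0.12}
    - {"spin": 0.12}
  only: "pos|wrist"

```text
eef_pos: [0.4684, -0.1106, 0.1308]
wrist_force: [-0.1, 0.5, 3.0]
```

```bash
python3 -c "
from rig import *
s=get_state();print(s['eef_pos'],s['wrist_force'],s['torque'])"
```

```text
[ 0.46839386 -0.11057818  0.13075584] [-0.09028181  0.52484899  3.01167126] [ 0.02631385 -0.11317201 -0.01554273]
```

Good: steady light push of about 3 N. Continuing in 0.15 rad batches and reading the force after each.

Emit:
creep_tool:
  ticks:
    - {"spin": 0.08}
    - {"spin": 0.15}
    - {"spin": 0.15}
  only: "pos|wrist"

```text
eef_pos: [0.4683, -0.1106, 0.1307]
wrist_force: [-0.4, 1.9, 3.7]
```

Emit:
creep_tool:
  ticks:
    - {"spin": 0.08}
    - {"spin": 0.15}
    - {"spin": 0.15}
  only: "pos|wrist"

```text
eef_pos: [0.4683, -0.1106, 0.1307]
wrist_force: [-0.2, -0.1, 2.5]
```

Emit:
creep_tool:
  ticks:
    - {"spin": 0.08}
    - {"spin": 0.15}
    - {"spin": 0.15}
  only: "pos|wrist"

```text
eef_pos: [0.4684, -0.1106, 0.1307]
wrist_force: [1.9, 1.6, 3.0]
```

Emit:
creep_tool:
  ticks:
    - {"spin": 0.08}
    - {"spin": 0.15}
    - {"spin": 0.15}
  only: "pos|wrist"

```text
eef_pos: [0.4681, -0.1105, 0.1305]
wrist_force: [1.8, 0.5, -1.6]
```

Emit:
creep_tool:
  ticks:
    - {"spin": 0.08}
    - {"spin": 0.15}
    - {"spin": 0.15}
  only: "pos|wrist"

```text
eef_pos: [0.4681, -0.1105, 0.1306]
wrist_force: [0.3, 0.6, -1.0]
```

Emit:
creep_tool:
  ticks:
    - {"spin": 0.08}
    - {"spin": 0.15}
    - {"spin": 0.15}
  only: "pos|wrist"

```text
eef_pos: [0.4681, -0.1105, 0.1306]
wrist_force: [-0.2, 0.7, -2.0]
```

```bash
python3 -c "
from rig import *
s=get_state();print(s['joints'],s['wrist_force'],s['torque'])"
```

```text
[-3.56026505e-01  4.06473100e-01  1.79328711e+00  2.27053947e-05
  9.42275628e-01 -9.64251796e-03] [-0.1572092   0.68868309 -1.97792638] [0.09515548 0.04647835 0.08936288]
```

The push fell from +3 N to -1.6 N at about 0.84 rad, and about 0.09 N m of drag followed, so the foot is in the socket. I'll ease off the turn slightly and lower the head.

Emit:
creep_tool:
  ticks:
    - {"spin": -0.04}
    - {"trans": [0, 0, 0.002], "spin": -0.05}
    - {"trans": [0, 0, 0.004], "spin": -0.05}
    - {"trans": [0, 0, 0.004], "spin": -0.05}
    - {"trans": [0, 0, 0.004], "spin": -0.05}
  only: "pos|wrist"

```text
eef_pos: [0.4683, -0.1106, 0.1267]
wrist_force: [-1.1, 1.8, 2.3]
```

```bash
python3 -c "
from rig import *
s=get_state();print(s['joints'][5],s['wrist_force'],s['torque'])"
```

```text
-0.056147144490839546 [-1.10580791  1.76247151  2.31846952] [0.21669681 0.36227465 0.06168304]
```

Emit:
creep_tool:
  ticks:
    - {"trans": [0, 0, 0.001], "spin": -0.04}
    - {"trans": [0, 0, 0.001], "spin": -0.04}
    - {"trans": [0, 0, 0.001], "spin": -0.04}
  only: "pos|wrist"

```text
eef_pos: [0.4682, -0.1105, 0.1257]
wrist_force: [-1.6, 1.1, -0.1]
```

```bash
python3 -c "
from rig import *
s=get_state();print(s['joints'][5],s['wrist_force'],s['torque'])"
```

```text
-0.09522618418220817 [-1.57825227  1.08292618 -0.11693727] [0.14646352 0.18247564 0.06514577]
```

Emit:
creep_tool:
  ticks:
    - {"trans": [0, 0, 0.0007]}
    - {"trans": [0, 0, 0.0007]}
    - {"trans": [0, 0, 0.0007]}
  only: "pos|wrist"

```text
eef_pos: [0.4683, -0.1106, 0.125]
wrist_force: [-1.4, 1.3, 1.5]
```

Emit:
creep_tool:
  ticks:
    - {"trans": [0, 0, 0.0006]}
    - {"trans": [0, 0, 0.0006]}
    - {"trans": [0, 0, 0.0006]}
  only: "pos|wrist"

```text
eef_pos: [0.4683, -0.1106, 0.1244]
wrist_force: [0.0, 1.8, 3.3]
```

```bash
python3 -c "
from rig import *
s=get_state();print(s['joints'][5],s['wrist_force'],s['torque'])"
```

```text
-0.09601329868606227 [0.02685621 1.81315557 3.29790495] [0.24582438 0.36483392 0.09005954]
```

Emit:
creep_tool:
  ticks:
    - {"trans": [0, 0, 0.0005]}
    - {"trans": [0, 0, 0.0005]}
    - {"trans": [0, 0, 0.0005]}
  only: "pos|wrist"

```text
eef_pos: [0.4683, -0.1106, 0.1239]
wrist_force: [-0.9, 1.5, 3.3]
```

```bash
python3 -c "
from h import *
s=get_state();print(s['eef_pos'],s['joints'][5],s['wrist_force'],s['torque'])
p,d=grab_frame('scene');np.savez('pics/s3.npz',p=p,d=d)
C=cloud(camera_model('scene'),d)
u,v=map(int,proj(camera_model('scene'),[.462,-.118,.113]));print(u,v)
save(cv2.resize(p[v-60:v+40,u-60:u+60],(720,600),interpolation=cv2.INTER_CUBIC),'s3.png')"
```

```text
[ 0.46834033 -0.11059986  0.12394909] -0.09607423068659915 [-0.88545307  1.4579562   3.34491831] [0.26463118 0.40442612 0.04924338]
320 255
```

View pics/s3.png

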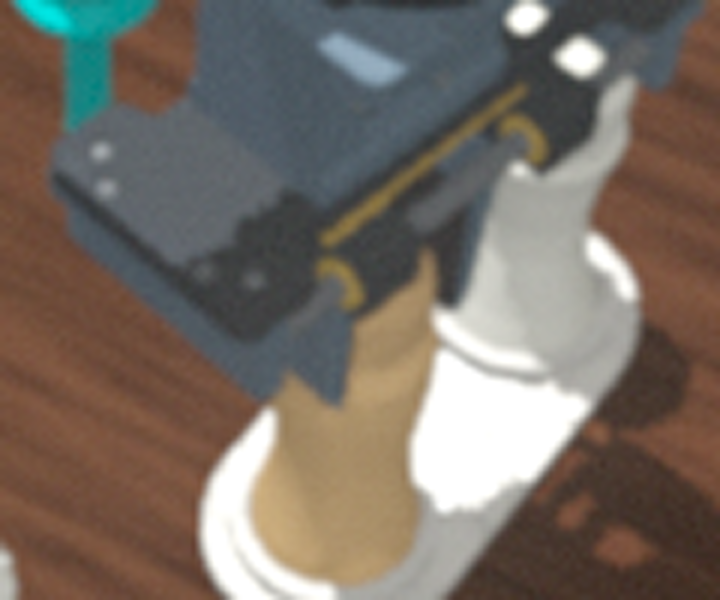

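The head looks seated on the rim, with the gripper body clear of the salt mill. I'll press slightly to confirm it's seated, then do the quarter turn.

Emit:
creep_tool:
  ticks:
    - {"trans": [0, 0, 0.0005]}
    - {"trans": [0, 0, 0.0007]}
    - {"trans": [0, 0, 0.0007]}
  only: "pos|wrist"

```text
eef_pos: [0.4684, -0.1106, 0.1236]
wrist_force: [-3.8, 2.1, 13.4]
```

Emit:
creep_tool:
  ticks:
    - {"spin": 0.15}
    - {"spin": 0.3}
    - {"spin": 0.45}
    - {"spin": 0.6}
    - {"spin": 0.75}
  only: "pos|wrist"

```text
eef_pos: [0.4684, -0.1103, 0.1236]
wrist_force: [-2.3, 4.5, 13.9]
```

```bash
python3 -c "
from h import *
s=get_state();print(s['eef_pos'],s['joints'][5],s['wrist_force'],s['torque'])"
```

```text
[ 0.4684407  -0.11030745  0.1236281 ] 0.658808300516937 [-2.30388556  4.47353773 13.88143879] [1.36287021 0.82016941 0.14960019]
```

Emit:
creep_tool:
  ticks:
    - {"trans": [0, 0, -0.0003], "spin": 0.15}
    - {"trans": [0, 0, -0.0003], "spin": 0.3}
    - {"trans": [0, 0, -0.0003], "spin": 0.45}
    - {"trans": [0, 0, -0.0003], "spin": 0.6}
    - {"trans": [0, 0, -0.0003], "spin": 0.75}
    - {"trans": [0, 0, -0.0003], "spin": 0.77}
    - {"trans": [0, 0, -0.0003], "spin": 0.77}
  only: "pos|wrist"

```text
eef_pos: [0.4688, -0.1101, 0.1238]
wrist_force: [0.2, 6.9, 6.5]
```

```bash
python3 -c "
from h import *
s=get_state();print(s['eef_pos'],s['joints'][5],s['wrist_force'],s['torque'])"
```

```text
[ 0.46877641 -0.11008538  0.12375776] 1.4243633341168225 [0.18072873 6.91927903 6.47275222] [ 1.93842508 -0.07374365  0.09090463]
```

Emit:
creep_tool:
  ticks:
    - {}
    - {}
    - {}
    - {}
  jaw: 0.75

```text
time_s: 17.23
eef_pos: [0.4683, -0.1107, 0.1235]
eef_rot: [0.995, -0.104, -0.0, 0.0]
wrist_force: [0.3, -0.4, 0.5]
finger_gap: 0.743
finger_force: 0.0
```

Emit:
creep_tool:
  ticks:
    - {"trans": [0, 0, -0.02]}
    - {"trans": [0, 0, -0.06]}
    - {"trans": [0, 0, -0.1]}
    - {"trans": [0, 0, -0.14]}
    - {"trans": [0, 0, -0.14]}
    - {"trans": [0, 0, -0.14]}
  only: "time|pos|wrist"

```text
time_s: 17.98
eef_pos: [0.4679, -0.1105, 0.263]
wrist_force: [-0.3, -0.2, -0.2]
```

```bash
python3 -c "
from h import *
c=camera_model('wrist');p,d=grab_frame('wrist');C=cloud(c,d)
P=C[np.hypot(C[...,0]-.4687,C[...,1]+.1103)<.035]
for a,b in((.09,.112),(.116,.119),(.1195,.122),(.125,.149),(.152,.16),(.17,.18)):
    Q=P[(P[:,2]>a)&(P[:,2]<b)]
    if len(Q)>10: print(a,circ(Q),Q.mean(0).round(4))
print('top z',np.percentile(P[:,2],99.5))
p,d=grab_frame('scene');save(cv2.resize(p[130:330,120:400],(700,500)),'s4.png')
C=cloud(camera_model('scene'),d);P=C[np.hypot(C[...,0]-.4665,C[...,1]+.11)<.03];print('scene top z',np.percentile(P[P[:,2]<.2][:,2],99))"
```

```text
0.09 (array([ 0.4677, -0.1099,  0.026 ]), 62) [ 0.4898 -0.1136  0.1074]
0.116 (array([ 0.4677, -0.11  ,  0.0256]), 44) [ 0.4845 -0.1149  0.1175]
0.1195 (array([ 0.4676, -0.11  ,  0.0241]), 225) [ 0.481  -0.113   0.1209]
0.125 (array([ 0.4676, -0.11  ,  0.0213]), 115) [ 0.4847 -0.114   0.1418]
0.152 (array([ 0.4679, -0.1101,  0.0155]), 1103) [ 0.4695 -0.1105  0.1563]
0.17 (array([ 0.4677, -0.1101,  0.0039]), 128) [ 0.4679 -0.1101  0.172 ]
top z 0.3938864485129756
scene top z 0.17104475629104643
```

View pics/s4.png

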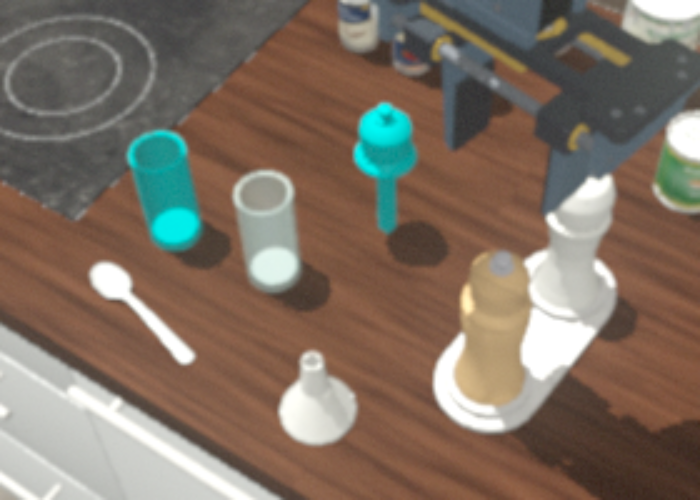

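The head is upright and seated on the mill, with its top at 0.172 m (113 + 59 mm). The glass and the other things stand where they were.

```bash
python3 -c "
from rig import job_done
print(job_done())"
```

```text
the job is handed in; nothing more can be done
None
```

The job is handed in at about 18 s of robot time: the head's foot is in the burr and the shoulder is down on the mill, it was turned about a quarter (about 1.5 rad) and let go, and the glass and other things stood where they were in the last view.

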